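Stack the leftover wall tiles on their sloping racks

ROBOT

A 7-joint arm with a two-finger parallel gripper is mounted at the origin on the work surface. World frame = base frame: x ahead of the robot, y to its left, z up, the work surface at z = 0. Lengths are in m, angles in degrees, forces in N, time in s.
With the tool pointing down it reaches from about 0.4 to 0.85 m from the base axis. Payload 6.9 kg.
Tool frame: the origin (TCP) lies between the finger pads; the fingertips stand 14 mm ahead of it and the grasp point (between the pads) lies 5 mm behind it (arm.tips_ahead is the distance from the TCP to the fingertips, in m); z points along the fingers, y is the line along which they close (so a half turn about z gives the same grasp; the last joint's range is limited). The gripper opens to 85 mm and grips with 20 to 120 N. Pads are 22 mm wide; open, the fingers measure 114 mm over their backs; the gripper's body (76 mm by 85 mm) begins 54 mm behind the grasp point. The pads swing forward as they close: fully open they stand 13 mm farther back than shut.
Start: joints at [6.045, 29.078, -13.613, 85.955, 7.202, 65.827, -8.869], TCP at [0.625, -0, 0.245] pointing down, gripper open.
Joint ranges: [-176.47, 176.47], [-13.61, 117.27], [-81.72, 77.17], [0.22, 143.17], [-87.28, 267.28], [10, 112.55], [-165.47, 165.47]. Speed limits (degrees/s): [136.94, 136.94, 180, 180, 180, 180, 180].

INTERFACE

Orientations are given as [roll, pitch, yaw] about the fixed x, y, z axes, in that order (R = Rz(yaw) Ry(pitch) Rx(roll)).
In Python, from plant import arm, telemetry, viewer gives the robot as it stands. Calls block until the motion is done:
- arm.move_to(position, orientation): joint-space move of the TCP to a pose.
- arm.line_to(position, frame=None, speed=0.15): straight line of the TCP; frame=None keeps the orientation; speed is the mean speed in m/s.
- arm.move_joints(angles): joint-space move.
- arm.command_gripper(opening, grasp_force=None): finger opening in m; grasp_force is the grip in N (None keeps the last); returns when the fingers have stopped.
- arm.dwell(seconds).
- arm.inverse_kinematics(position, orientation): joint angles nearest the present ones, or None.
- telemetry.get_state(): the state.
- viewer.read_camera(name): name is "scene" or "side" or "wrist"; returns the picture (420x560x3 uint8, red, green, blue); there is no depth.
- viewer.get_calibration(name): a dict with "mtx" (3x3 intrinsics, pixels), "origin" and "rotation" of the camera in the world. Camera axes: x right, y down, z forward; pixel columns grow to the right and rows downward; lengths in m; the calibration is good to about 2 mm. The wrist camera is an equidistant fisheye: a pixel r from the principal point sees the ray r / f radians off the axis. A picture is of the moment at which its call begins: read the wrist's pose just before it. get_calibration takes no time and is no camera call; for the wrist camera it gives the pose at the moment of the call.
A pose or a line that the arm cannot do raises arm.PlanningError and nothing moves.
- arm.finish_job(): hands the job in; it is judged then, once.
The state is a dict: "time_s": time; "qpos": joint angles; "joint_vel": joint speeds; "effort": joint torques, N m; "tcp_pos": TCP position; "tcp_rot": TCP orientation; "ft_force": force on the tool from outside, world axes, zero at the start; "ft_torque": the same for the moment, N m; "width": finger opening in m; "grip_force": force on a finger pad.
Only numpy, scipy, OpenCV 4.12 (cv2) and the standard library are available. Lean on these libraries where they do the work, as an engineer would, in place of code of your own. Each camera call takes 0.05 s, during which the arm holds its last target. There are 200 camera calls.

TASK

Put away the four oblong wall tiles: stack the two long ones, one on the other, on the long sloping rack and the two short ones on the short rack, each lying flat and straight along the slope, within the width of the board and with its lower end against the backstop. Set the tiles down, do not let them fall, and leave the square tile, the bottle and the potted plant where they are.

Things in the scene. Friction and masses are not known exactly. Their poses are not given: they have to be found in the camera images.
- long_tile_a: glazed white ceramic wall tile, 120 x 50 x 10 mm, lying flat on the counter (about 0.14 kg). Origin at its centre (5 mm above the counter at the start); x along the 120 mm length, y along the 50 mm width, z through the thickness. The two long tiles are alike.
- long_tile_b: glazed white ceramic wall tile, 120 x 50 x 10 mm, lying flat on the counter (about 0.14 kg). Origin at its centre (5 mm above the counter at the start); x along the 120 mm length, y along the 50 mm width, z through the thickness. The two long tiles are alike.
- short_tile_a: glazed white ceramic wall tile, 75 x 50 x 10 mm, lying flat on the counter (about 0.09 kg). Origin at its centre (5 mm above the counter at the start); x along the 75 mm length, y along the 50 mm width, z through the thickness. The two short tiles are alike.
- short_tile_b: glazed white ceramic wall tile, 75 x 50 x 10 mm, lying flat on the counter (about 0.09 kg). Origin at its centre (5 mm above the counter at the start); x along the 75 mm length, y along the 50 mm width, z through the thickness. The two short tiles are alike.
- long_rack_bed: board of the fixed wooden long rack, 130 x 76 mm, rising 16 degrees away from the robot to 54 mm; backstop across its low near end, 24 mm high square to the board, 8 mm thick; no sides. Origin: board's top face, mid foot of backstop, 18 mm over the counter; x up the slope, y across, z square out. A tile lies lengthwise along x: centre at x 60, y 0, z 5 mm (first) or 15 (second).
- short_rack_bed: board of the fixed wooden short rack, 85 x 76 mm, rising 16 degrees away from the robot to 41 mm; backstop across its low near end, 24 mm high square to the board, 8 mm thick; no sides. Origin: board's top face, mid foot of backstop, 18 mm over the counter; x up the slope, y across, z square out. A tile lies lengthwise along x: centre at x 37.5, y 0, z 5 mm (first) or 15 (second).
- square_tile: glazed white ceramic tile, 80 x 80 x 10 mm, flat on the counter among the others; stays where it is. Origin at its centre, z through the thickness.
- bottle: white plastic detergent bottle with a blue cap, 64 mm in diameter, 170 mm tall, standing on the far part of the counter; stays where it is. Origin at the centre of its underside.
- plant: small green plant in a terracotta pot, 84 mm across the rim, about 135 mm tall with its leaves, standing on the far part of the counter; stays where it is. Origin at the centre of its underside.
There are look-alikes about, which are no part of the job. Leave any turquoise look-alike of the long_tile_b alone. Leave any orange look-alike of the short_tile_b alone.

How it is judged (in metres and radians):
At the end, for the whole second after the job is handed in: Both long tiles on the long rack, both short ones on the short rack: each flat on the slope (0.12 rad), lengthwise along it (0.15 rad), within 12 mm of the board's midline, lower end within 8 mm of the backstop, at rest. Square tile, bottle and plant moved under 20 mm (x of long_tile_a in the frame of long_rack_bed between 0.056 and 0.068 m and y of long_tile_a in the frame of long_rack_bed between -0.012 and 0.012 m and z of long_tile_a in the frame of long_rack_bed between 0.002 and 0.019 m and angle between the z axis of each of long_tile_a, long_tile_b and the z axis of long_rack_bed, either way round below 0.12 rad and angle between the x axis of each of long_tile_a, long_tile_b and the x axis of long_rack_bed, either way round below 0.15 rad and linear speed of each of long_tile_a, long_tile_b, short_tile_a, short_tile_b below 0.02 m/s and x of long_tile_b in the frame of long_rack_bed between 0.056 and 0.068 m and y of long_tile_b in the frame of long_rack_bed between -0.012 and 0.012 m and z of long_tile_b in the frame of long_rack_bed between 0.002 and 0.019 m and x of short_tile_a in the frame of short_rack_bed between 0.0335 and 0.0455 m and y of short_tile_a in the frame of short_rack_bed between -0.012 and 0.012 m and z of short_tile_a in the frame of short_rack_bed between 0.002 and 0.019 m and angle between the z axis of each of short_tile_a, short_tile_b and the z axis of short_rack_bed, either way round below 0.12 rad and angle between the x axis of each of short_tile_a, short_tile_b and the x axis of short_rack_bed, either way round below 0.15 rad and x of short_tile_b in the frame of short_rack_bed between 0.0335 and 0.0455 m and y of short_tile_b in the frame of short_rack_bed between -0.012 and 0.012 m and z of short_tile_b in the frame of short_rack_bed between 0.002 and 0.019 m and distance of each of square_tile, bottle, plant from where it was at the start of the episode below 0.02 m); the robot touches nothing.
It fails at once if the square tile, the bottle or the plant is moved more than 20 mm (distance of any of square_tile, bottle, plant from where it was at the start of the episode above 0.02 m).
It fails at once if a tile is dropped: it falls free faster than 0.55 m/s (from more than about 15 mm) ((contact force between long_tile_a and the fingers below 0.05 N and linear speed of long_tile_a above 0.55 m/s) or (contact force between long_tile_b and the fingers below 0.05 N and linear speed of long_tile_b above 0.55 m/s) or (contact force between short_tile_a and the fingers below 0.05 N and linear speed of short_tile_a above 0.55 m/s) or (contact force between short_tile_b and the fingers below 0.05 N and linear speed of short_tile_b above 0.55 m/s)).
It also fails if it takes over 93 s, if anything falls off the work surface, if the arm or the gripper's body presses on something with over 40 N, if the wrist force passes 120 N, or if a joint passes its speed limit or range.

## Working session

There is one attempt and no reset: what is moved stays moved. The work goes in short steps, each a Python script; the robot and the scene stay as the last script left them, time stands still between calls to the robot, and variables do not carry over. Pictures are saved under pics/ and viewed, at most 14 in all, crops included, and the job is handed in when it is done.

```bash
ls; mkdir -p pics; python3 - <<'E'
from plant import arm, telemetry, viewer
import cv2
for n in ["scene","side","wrist"]:
    c=viewer.get_calibration(n); print(n,c)
    cv2.imwrite(f"pics/{n}0.png",viewer.read_camera(n)[:,:,::-1])
s=telemetry.get_state();print(s)
E
```

```text
pics
scene {'mtx': array([[461.6485998 ,   0.        , 279.33672209],
       [  0.        , 461.6485998 , 212.63667539],
       [  0.        ,   0.        ,   1.        ]]), 'origin': array([0.9601915 , 0.56204771, 0.89040269]), 'rotation': array([-140.95931008,   -0.39765441,  145.45335692])}
side {'mtx': array([[440.22985068,   0.        , 281.86423584],
       [  0.        , 440.22985068, 210.23540485],
       [  0.        ,   0.        ,   1.        ]]), 'origin': array([ 0.48849801, -0.87942518,  0.66807117]), 'rotation': array([-125.06815091,   -1.36633908,   -6.36392982])}
wrist {'mtx': array([[325.1922621 ,   0.        , 280.68311586],
       [  0.        , 325.1922621 , 210.49251603],
       [  0.        ,   0.        ,   1.        ]]), 'origin': array([0.6238495 , 0.07501041, 0.37349443]), 'rotation': array([ 1.62547969e+02,  8.07438714e-02, -1.59952045e-02])}
{'time_s': 0.15, 'qpos': array([  6.04478376,  29.11511275, -13.60996161,  85.99351133,
         7.2022477 ,  65.82671669,  -8.86838407]), 'joint_vel': array([ 0.06177745, -0.19785683,  0.03423732, -0.11210998, -0.00387703,
       -0.1786634 , -0.10969477]), 'effort': array([-1.45638624e-03, -6.21010351e+01, -2.18872748e+00, -2.49840939e+01,
        1.27439146e-02,  9.07797832e-03,  3.50406015e-05]), 'tcp_pos': array([ 6.24656340e-01, -6.83939450e-05,  2.44634674e-01]), 'tcp_rot': array([-1.79923335e+02,  1.20327725e-03,  9.00009536e+01]), 'ft_force': array([ 0.29633896,  0.41474119, -0.18058096]), 'ft_torque': array([ 0.03093998, -0.0336834 ,  0.02775299]), 'grip_force': 0.0, 'width': 0.08555090153618959}
```

View pics/scene0.png

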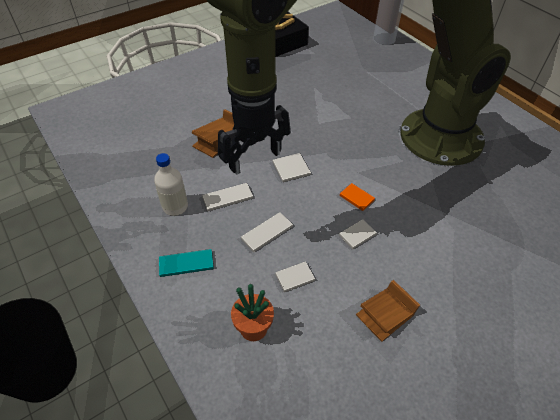

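View pics/side0.png

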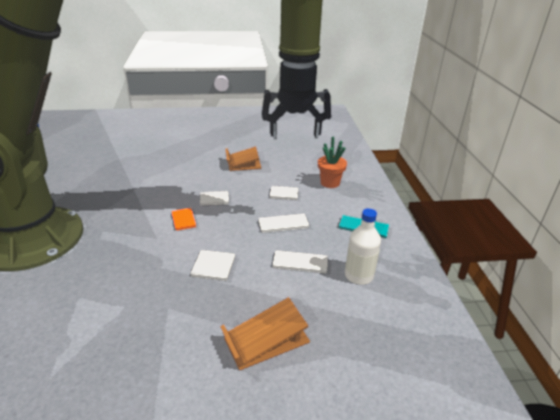

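View pics/wrist0.png

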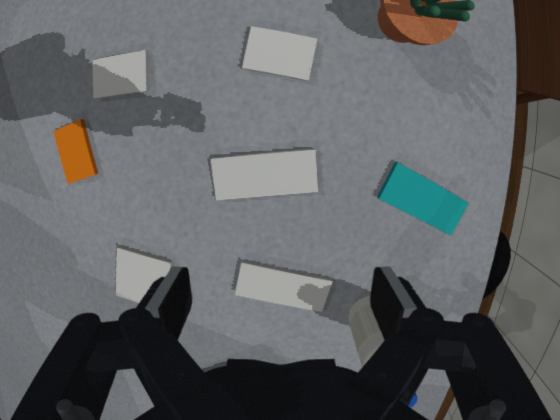

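```bash
cat > h.py <<'E'
from plant import arm, telemetry, viewer
import cv2, numpy as np
from scipy.spatial.transform import Rotation as Ro
def look(n,name=None):
    c=viewer.get_calibration(n); im=viewer.read_camera(n)
    if name: cv2.imwrite(f"pics/{name}.png",im[:,:,::-1])
    return im,c
def cast(px,c,z,fish):
    px=np.atleast_2d(np.asarray(px,float)); K=c["mtx"]
    d=np.c_[(px[:,0]-K[0,2])/K[0,0],(px[:,1]-K[1,2])/K[1,1],np.ones(len(px))]
    if fish:
        t=np.hypot(d[:,0],d[:,1])+1e-12; d=np.c_[d[:,:2]*(np.sin(t)/t)[:,None],np.cos(t)]
    d=Ro.from_euler("xyz",c["rotation"],degrees=True).apply(d)
    o=np.asarray(c["origin"]); return (o+d*((z-o[2])/d[:,2])[:,None])
def mask_white(im):
    i=im.astype(int); r,g,b=i[...,0],i[...,1],i[...,2]
    m=((r-b>=3)&(i.max(2)-i.min(2)<45)&(g>95)).astype(np.uint8)*255
    return cv2.morphologyEx(cv2.morphologyEx(m,cv2.MORPH_OPEN,np.ones((3,3))),cv2.MORPH_CLOSE,np.ones((5,5)))
def rects(m,c,z,fish,amin=300):
    out=[]
    for k in cv2.findContours(m,cv2.RETR_EXTERNAL,cv2.CHAIN_APPROX_NONE)[0]:
        if cv2.contourArea(k)<amin: continue
        p=k[:,0]; w=cast(p,c,z,fish)[:,:2]
        (x,y),(a,b),th=cv2.minAreaRect((w*1000).astype(np.float32))
        if a<b: a,b,th=b,a,th+90
        out.append((p.mean(0).round().astype(int).tolist(),round(x/1000,4),round(y/1000,4),round(a,1),round(b,1),round((th+90)%180-90,1)))
    return out
E
python3 - <<'E'
from h import *
print(arm.tips_ahead)
for n in ["scene","wrist"]:
    im=cv2.imread(f"pics/{n}0.png")[:,:,::-1]; c=viewer.get_calibration(n)
    if n=="wrist":
        for p in [(300,30+140),(315,295),(340,240),(430,160)]: print(p,im[p[1],p[0]])
    for r in rects(mask_white(im),c,0.01,n=="wrist",250): print(n,r)
    if n=="scene":
        print("board pts",cast([[388,310],[215,133],[172,212],[253,335]],c,0.03,False).round(3))
E
```

```text
0.014
scene ([294, 276], 0.6243, 0.1436, 77.2, 51.6, -11.5)
scene ([357, 234], 0.4337, 0.1327, 79.7, 51.4, 0.7)
scene ([266, 231], 0.6071, 0.0049, 122.6, 52.0, 5.0)
scene ([227, 196], 0.6268, -0.1431, 119.0, 52.8, -13.2)
scene ([167, 189], 0.7419, -0.2469, 167.4, 69.6, 65.1)
scene ([290, 166], 0.4341, -0.1376, 82.4, 81.6, 75.5)
scene ([20, 170], 1.0152, -0.5464, 301.7, 126.2, 76.3)
scene ([555, 76], -0.5303, -0.0166, 365.2, 52.8, 34.5)
scene ([104, 59], 0.6035, -0.8984, 853.5, 310.9, -0.2)
scene ([420, 12], -0.4355, -0.532, 229.2, 114.6, 45.0)
scene ([310, 5], -0.134, -0.8267, 199.0, 91.0, -0.1)
board pts [[ 0.521  0.328  0.03 ]
 [ 0.546 -0.345  0.03 ]
 [ 0.771 -0.156  0.03 ]
 [ 0.779  0.218  0.03 ]]
(300, 170) [168 170 166]
(315, 295) [115 116 113]
(340, 240) [124 127 132]
(430, 160) [125 129 133]
wrist ([364, 328], 0.7475, -0.2237, 123.6, 40.4, -71.4)
wrist ([500, 306], 0.9835, -0.1981, 50.5, 48.6, 4.0)
wrist ([539, 274], 1.1671, -0.3447, 921.3, 176.6, -60.8)
```

```bash
sed -i 's/r-b>=3/r-b>=RB/; s/def mask_white(im):/def mask_white(im,RB=3):/' h.py; python3 - <<'E'
from h import *
for n,p in [("L",[0.53,-0.34,0.25]),("S",[0.51,0.31,0.25])]:
    arm.move_to(p,[180,0,90]); arm.dwell(0.2)
    im,c=look("wrist","rack"+n); np.save(f"c{n}.npy",c,allow_pickle=True)
    hsv=cv2.cvtColor(im,cv2.COLOR_RGB2HSV); m=cv2.inRange(hsv,(5,90,60),(18,255,255))
    k=max(cv2.findContours(m,0,2)[0],key=cv2.contourArea); x,y,w,h=cv2.boundingRect(k);print(x,y,w,h,telemetry.get_state()["time_s"])
    x0,y0=max(x-15,0),max(y-15,0); cr=im[y0:y+h+15,x0:x+w+15]
    s=int(min(800/cr.shape[1],600/cr.shape[0])); print("crop",x0,y0,s)
    cv2.imwrite(f"pics/crop{n}.png",cv2.resize(cr,None,fx=s,fy=s,interpolation=cv2.INTER_CUBIC)[:,:,::-1])
E
```

```text
207 138 144 108 1.725
crop 192 123 4
235 131 96 76 4.2917
crop 220 116 5
```

View pics/cropL.png

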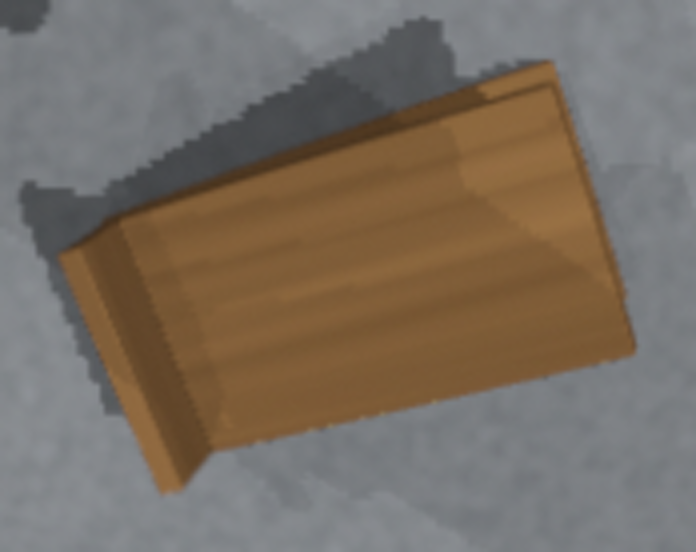

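View pics/cropS.png

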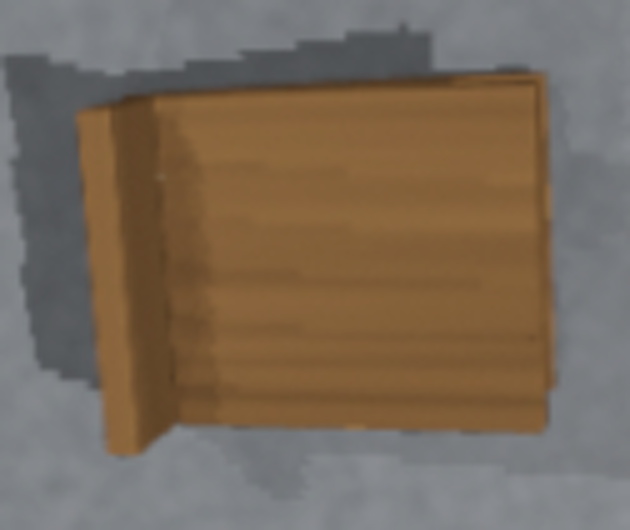

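```bash
python3 - <<'E'
from h import *
import json
R={}
for n,off,s,px,L,zt in [("L",(192,123),4,[(122,219),(210,452),(555,84),(636,352)],.13,.054),("S",(220,116),5,[(155,98),(178,424),(537,82),(547,430)],.085,.041)]:
    c=np.load(f"c{n}.npy",allow_pickle=True).item()
    p=(np.array(px)+.5)/s-.5+off
    w=np.r_[cast(p[:2],c,.018,1),cast(p[2:],c,zt,1)][:,:2]
    l=L*np.cos(np.radians(16)); m=np.array([[0,.038],[0,-.038],[l,.038],[l,-.038]])
    A=m-m.mean(0);B=w-w.mean(0); yaw=np.arctan2((A[:,0]*B[:,1]-A[:,1]*B[:,0]).sum(),(A*B).sum())
    Q=np.array([[np.cos(yaw),-np.sin(yaw)],[np.sin(yaw),np.cos(yaw)]])
    o=w.mean(0)-Q@m.mean(0); print(n,w.round(4).tolist(),"o",o.round(4),"yaw",np.degrees(yaw).round(2),"res mm",((m@Q.T+o-w)*1000).round(1).tolist())
    R[n]=[o[0],o[1],np.degrees(yaw)]
json.dump(R,open("racks.json","w"))
E
```

```text
L [[0.4631, -0.3373], [0.4864, -0.4085], [0.5799, -0.295], [0.6046, -0.3655]] o [ 0.4746 -0.3725] yaw 19.6 res mm [[-1.2, 0.5], [1.0, 0.2], [-0.3, 0.2], [0.5, -0.9]]
S [[0.4763, 0.3583], [0.4801, 0.2832], [0.5577, 0.3635], [0.5621, 0.2882]] o [0.4783 0.3209] yaw 3.36 res mm [[-0.3, 0.6], [0.4, -0.2], [-0.1, 0.1], [-0.0, -0.5]]
```

```bash
cat > pp.py <<'E'
from h import *
import json
RK=json.load(open("racks.json")); LEN={"L":.12,"S":.075}
T=lambda: telemetry.get_state()
def F(): return np.array(T()["ft_force"])
def hover(x,y,th,L,name):
    arm.move_to([x,y,.21],[180,0,th]); arm.command_gripper(.064); arm.dwell(.15)
    im,c=look("wrist",name)
    rs=[r for r in rects(mask_white(im,1),c,.01,True,800) if np.hypot(r[1]-x,r[2]-y)<.02]
    print("est",(x,y,th),"seen",rs,"t",T()["time_s"])
    return rs
def descend(p0,n,lim,step=.001,thr=2.5):
    """step along unit n from p0 until the force along -n rises by thr; returns travel"""
    p0=np.array(p0,float); f0=F(); s=0
    while s<lim:
        s+=step; arm.line_to((p0+n*s).tolist(),speed=.02)
        df=-(F()-f0)@n
        if df>thr: break
    return s,df
def pick(x,y,th,ztcp,force=50):
    arm.line_to([x,y,ztcp],speed=.12); arm.command_gripper(0.03,force); arm.dwell(.1)
    s=T(); print("grip w",s["width"],"f",s["grip_force"],"tcp",s["tcp_pos"].round(4),"t",s["time_s"])
    arm.line_to([x,y,.15],speed=.15); print("held w",T()["width"],T()["grip_force"])
def place(k,level,d,x=None,clear=.003):
    ox,oy,yaw=RK[k]; x=x or LEN[k]/2+.0025
    R=Ro.from_euler("xyz",[0,-16,yaw],degrees=True); n=-R.as_matrix()[:,2]
    e=(R*Ro.from_euler("x",180,degrees=True)).as_euler("xyz",degrees=True).tolist()
    P=lambda h:(np.array([ox,oy,.018])+R.apply([x,0,.005+.01*level+d+h]))
    arm.move_to(P(.08).tolist(),e); arm.line_to(P(clear).tolist(),speed=.1); arm.dwell(.1)
    s,df=descend(P(clear),n,clear+.004,.0007,3); print("set down",s,df,"t",T()["time_s"])
    arm.command_gripper(.064); arm.line_to(P(.08).tolist(),speed=.15)
E
python3 - <<'E'
from pp import *
x,y,th=.6268,-.1431,-13.2
for k in "LS":
    R=Ro.from_euler("xyz",[0,-16,RK[k][2]],degrees=True)
    e=(R*Ro.from_euler("x",180,degrees=True)).as_euler("xyz",degrees=True)
    print(arm.inverse_kinematics((np.array([*RK[k][:2],.018])+R.apply([.05,0,.03])).tolist(),e.tolist()))
rs=hover(x,y,th,.12,"hovB")
if rs: x,y,th=rs[0][1],rs[0][2],rs[0][5]
arm.line_to([x,y,.03],speed=.15); print(F(),T()["width"])
print("contact",descend([x,y,.022],np.array([0,0,-1.]),.016), T()["tcp_pos"])
arm.line_to([x,y,.03]); print(T()["qpos"],T()["time_s"])
E
```

```text
[ 46.61740515  37.67865929  -9.83424585 106.60558495 -16.09629254
  28.70287314 -17.50924949]
[ -44.20310968   35.06120592    7.05222704  113.94272927   16.23602595
   18.80627253 -140.33851174]
est (0.6268, -0.1431, -13.2) seen [([281, 182], 0.6266, -0.1451, 118.4, 49.1, -13.3)] t 6.5583
[-0.3986346   0.27396598  0.63031586] 0.06410494075296433
contact (0.015000000000000006, np.float64(9.384916277354831)) [ 0.62674599 -0.1451186   0.00808073]
[ 12.73668326  43.03389551  -3.17385979  96.38688101   3.3370337
  40.55383634 -95.32012867] 12.3083
```

View pics/hovB.png

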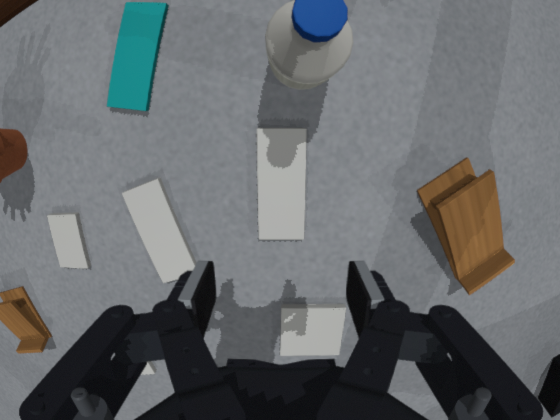

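```bash
python3 - <<'E'
from pp import *
x,y,th=.6266,-.1446,-13.3
pick(x,y,th,.0127)
E
```

```text
grip w 0.04850899206263703 f 52.30634808540344 tcp [ 0.6267 -0.1447  0.0129] t 12.975
held w 0.04846074205577539 52.108914256095886
```

```bash
python3 - <<'E'
from pp import *
print(F()); place("L",0,.0077)
look("side","sideL1"); 
arm.dwell(.1); im,c=look("wrist","wL1")
ox,oy,yaw=RK["L"]; print(T()["time_s"])
E
```

```text
[ 0.35521048 -0.1969552  -1.99948049]
set down 0.0035 6.925702990158642 t 17.3083
18.4917
```

View pics/wL1.png

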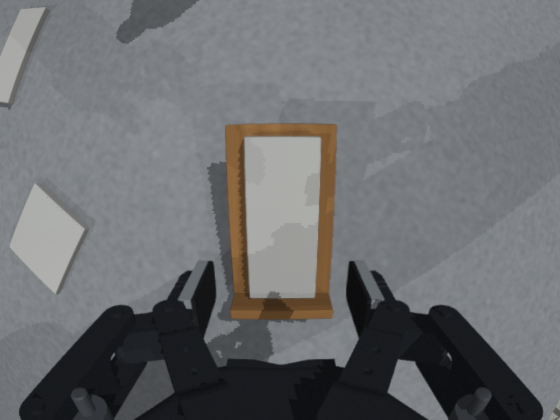

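The picture shows the first long tile (centre about 283,217) straight on the long rack, its lower end by the backstop. Next is the second long tile.

```bash
python3 - <<'E'
from pp import *
x,y,th=.6071,.0049,5.0
rs=hover(x,y,th,.12,"hovA")
if rs and abs(rs[0][3]-120)<6 and abs(rs[0][4]-50)<4: x,y,th=(np.array([x,y,th])+[rs[0][1],rs[0][2],rs[0][5]])/2
else: raise SystemExit
pick(x,y,th,.0127); print(F())
place("L",1,.0077); arm.dwell(.1); look("wrist","wL2"); print(T()["time_s"])
E
```

```text
est (0.6071, 0.0049, 5.0) seen [([280, 185], 0.6047, 0.0034, 118.7, 49.4, 4.9)] t 20.3583
grip w 0.04817506458185803 f 51.71815574169159 tcp [0.6063 0.0042 0.0137] t 22.5333
held w 0.04834258172623765 51.70237362384796
[-0.57304973 -1.04083094 -1.44485949]
set down 0.0028 7.094581339500762 t 27.0333
28.1667
```

View pics/wL2.png

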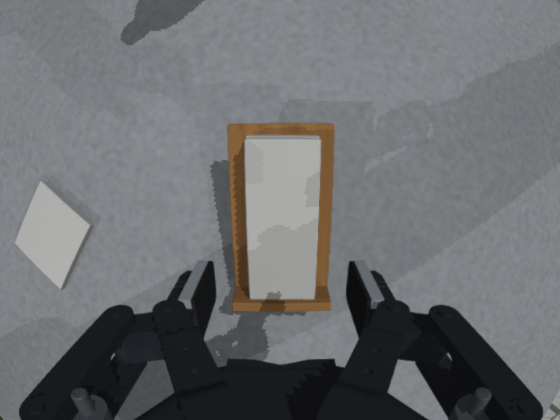

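The second long tile lies squarely on the first (about 283,217), with its lower end at the backstop. Next are the short tiles: both white, about 77 x 51 mm at scene pixels (294,276) and (357,234). The square tile is 82 x 82 mm at (290,166), and the orange look-alike is ruled out by colour.

```bash
python3 - <<'E'
from pp import *
x,y,th=.6243,.1436,-11.5
rs=hover(x,y,th,.075,"hovS1")
if rs and abs(rs[0][3]-75)<6 and abs(rs[0][4]-50)<4: x,y,th=(np.array([x,y,th])+[rs[0][1],rs[0][2],rs[0][5]])/2
else: raise SystemExit
pick(x,y,th,.0127); print(F())
place("S",0,.0077); arm.dwell(.1); look("wrist","wS1"); print(T()["time_s"])
x,y,th=.4337,.1327,.7
hover(x,y,th,.075,"hovS2")
im=np.hstack([cv2.imread("pics/wS1.png")[100:340,180:390],cv2.imread("pics/hovS2.png")[100:340,180:390]])
cv2.imwrite("pics/both.png",cv2.resize(im,None,fx=1.9,fy=1.9))
E
```

```text
est (0.6243, 0.1436, -11.5) seen [([281, 186], 0.622, 0.1422, 74.1, 49.1, -11.5)] t 30.4833
grip w 0.04871040442038058 f 52.05817759037018 tcp [0.6236 0.143  0.0137] t 32.6583
held w 0.048256751528963596 51.63445472717285
[-0.96764815 -0.70796027 -0.87230302]
set down 0.0028 9.778868481069125 t 36.6417
37.775
est (0.4337, 0.1327, 0.7) seen [([282, 188], 0.43, 0.131, 74.2, 49.2, 0.8)] t 39.0667
```

View pics/both.png

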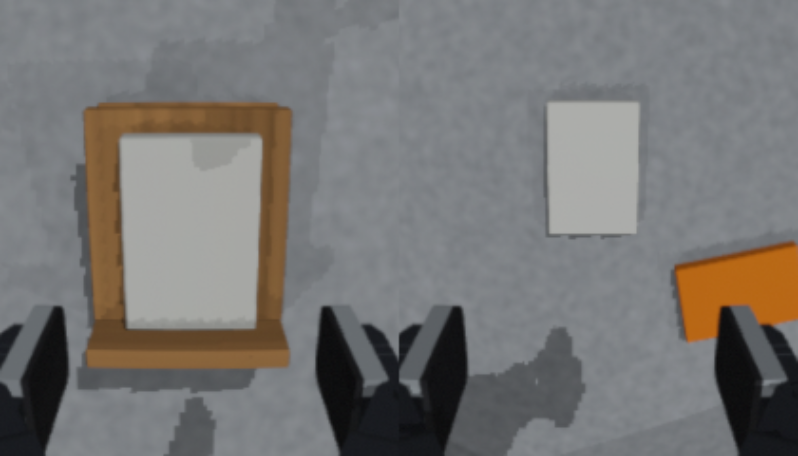

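```bash
python3 - <<'E'
from pp import *
pick(.4312,.1315,.8,.0127); print(F())
place("S",1,.0077); arm.dwell(.1); look("wrist","wS2"); print(T()["time_s"])
arm.line_to((np.array(T()["tcp_pos"])+[0,0,.08]).tolist()); look("scene","end"); print(T()["time_s"])
im=np.hstack([cv2.imread("pics/wS2.png")[100:340,180:390],cv2.resize(cv2.imread("pics/end.png")[90:350,150:440],(268,240))])
cv2.imwrite("pics/both2.png",cv2.resize(im,None,fx=1.6,fy=1.6))
E
```

```text
grip w 0.048533227849111724 f 50.88722884654999 tcp [0.4315 0.1316 0.0135] t 41.25
held w 0.04828886911638069 51.65635943412781
[-0.68551951 -0.361192   -1.49820003]
set down 0.0028 9.926121775452097 t 45.15
46.2833
47.0083
```

View pics/both2.png

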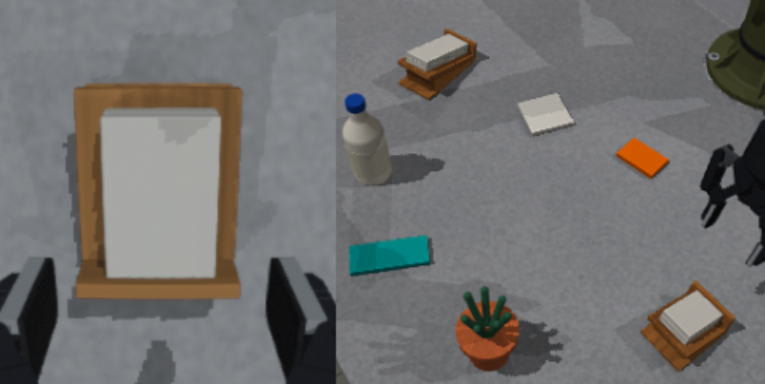

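The left half shows the upper short tile (about 160,193) straight on its rack and at the backstop. The right half shows both stacks in place, with the square tile, bottle and plant where they were.

```bash
python3 -c "
from plant import arm
print(arm.finish_job())"
```

```text
the job is handed in; nothing more can be done
None
```

The job is handed in after about 47 s of robot time: the last pictures show both long tiles stacked on the long rack and both short tiles on the short rack, straight and at the backstops, with nothing else visibly moved; no verdict was returned.

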